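Move the printer inks to the new rack in reverse order

TASK

The printer's filler ports run the other way round, so move the four ink bottles from the grey rack to the dark wooden rack in reverse order: the bottle that stands leftmost in the grey rack goes into the rightmost compartment of the wooden one, and so on, one bottle to a compartment. Stand each bottle upright on the compartment's floor, let go of it, tip none over on the way, and do not shift the spectacle case or the roll of tape.

Things in the scene. Friction and masses are not known exactly. Their poses are not given: they have to be found in the camera images.
- old_rack: old rack, grey plastic, 244 mm along its y, 64 mm in x (and a 17 mm label ledge, 14 mm high, along the -x side). Four compartments in a row, 56 x 56 mm inside, centres at x = 0, y = +90, +30, -30, -90 mm; walls 4 mm thick, 18 mm high; floor 5 mm. Origin: centre of underside, on the desk; +x away from the robot, +y to its left (turned up to 20 degrees). Fixed. Holds the bottles at the start.
- new_rack: new rack, dark wood, cork-lined, 244 mm along its y, 64 mm in x. Four compartments in a row, 56 x 56 mm inside, centres at x = 0, y = +90, +30, -30, -90 mm; walls 4 mm thick, 18 mm high; floor 5 mm. Origin: centre of underside, on the desk; +x away from the robot, +y to its left (turned up to 20 degrees). Fixed. Empty at the start, left or right of the old one.
- ink_black: ink bottle, white with black cap and black label band: round, body 34 mm in diameter up to 60 mm height, then a shoulder and a 23 mm wide cap; 92 mm high, about 0.1 kg. Origin: centre of its underside; z is its axis, up. Starts upright in a compartment of the old rack, about 60 mm from the next bottle.
- ink_cyan: ink bottle, white with cyan cap and cyan label band: round, body 34 mm in diameter up to 60 mm height, then a shoulder and a 23 mm wide cap; 92 mm high, about 0.1 kg. Origin: centre of its underside; z is its axis, up. Starts upright in a compartment of the old rack, about 60 mm from the next bottle.
- ink_magenta: ink bottle, white with magenta cap and magenta label band: round, body 34 mm in diameter up to 60 mm height, then a shoulder and a 23 mm wide cap; 92 mm high, about 0.1 kg. Origin: centre of its underside; z is its axis, up. Starts upright in a compartment of the old rack, about 60 mm from the next bottle.
- ink_yellow: ink bottle, white with yellow cap and yellow label band: round, body 34 mm in diameter up to 60 mm height, then a shoulder and a 23 mm wide cap; 92 mm high, about 0.1 kg. Origin: centre of its underside; z is its axis, up. Starts upright in a compartment of the old rack, about 60 mm from the next bottle.
- tab_black: black label tab, 34 x 14 x 3 mm, fixed on top of the old rack's front ledge, straight in front (-x of the rack, 40 mm from the compartment's centre) of the compartment in which the black bottle stands at the start; it stays there and so shows the old order. Origin: centre of its underside; axes as the rack's.
- tab_cyan: cyan label tab, 34 x 14 x 3 mm, fixed on top of the old rack's front ledge, straight in front (-x of the rack, 40 mm from the compartment's centre) of the compartment in which the cyan bottle stands at the start; it stays there and so shows the old order. Origin: centre of its underside; axes as the rack's.
- tab_magenta: magenta label tab, 34 x 14 x 3 mm, fixed on top of the old rack's front ledge, straight in front (-x of the rack, 40 mm from the compartment's centre) of the compartment in which the magenta bottle stands at the start; it stays there and so shows the old order. Origin: centre of its underside; axes as the rack's.
- tab_yellow: yellow label tab, 34 x 14 x 3 mm, fixed on top of the old rack's front ledge, straight in front (-x of the rack, 40 mm from the compartment's centre) of the compartment in which the yellow bottle stands at the start; it stays there and so shows the old order. Origin: centre of its underside; axes as the rack's.
- spectacle_case: bystander: brown hard spectacle case, 62 x 159 x 42 mm, loose on the desk behind the racks. Origin: centre of its underside.
- masking_tape: bystander: roll of beige masking tape lying flat, 98 mm in diameter, 25 mm high, loose on the desk behind the racks. Origin: centre of its underside.
Things that resemble listed ones, but are neither listed nor needed, are in the scene too. What is shaped like the ink_yellow but green or purple is not meant.

How it is judged:
By the outcome, as a careful person would: the job done as asked, in the order asked, and still so for the second after the job is handed in, with the robot touching nothing.
It also fails if it takes over 106 s, if anything falls off the work surface, if the arm or the gripper's body presses on something with over 40 N, if the wrist force passes 120 N, or if a joint passes its speed limit or range.

ROBOT

A 6-joint arm with a two-finger parallel gripper is mounted at the origin on a cart in front of the work surface, level with it; the furniture and walls round the work are solid. World frame = base frame: x ahead of the robot, y to its left, z up, the work surface at z = 0. Lengths are in m, angles in rad, forces in N, time in s.
With the tool pointing down it reaches from about 0.35 to 0.975 m from the base axis. Payload 4.9 kg.
Tool frame: the origin (TCP) lies midway between the tips of the shut fingers; the grasp point (between the pads) lies 19 mm behind it; z points along the fingers, y is the line along which they close (so a half turn about z gives the same grasp; the last joint's range is limited). The gripper opens to 85 mm and grips with 20 to 120 N. Pads are 22 mm wide; open, the fingers measure 114 mm over their backs; the gripper's body (76 mm by 85 mm) begins 54 mm behind the grasp point. The pads swing forward as they close: fully open they stand 13 mm farther back than shut.
Start: joints at [1.087, 0.053, 1.613, -0, 1.476, -0.119], TCP at [0.223, 0.584, 0.209] pointing down, gripper open.
Joint ranges: [-3.01, 3.01], [-1.01, 2.22], [0.06, 2.58], [-1.02, 4.17], [0.09, 2.62], [-3.14, 3.14]. Speed limits (rad/s): [2.57, 2.57, 3.14, 3.14, 3.14, 3.14].

INTERFACE

Orientations are given as a unit quaternion [w, x, y, z].
In Python, from plant import * gives the robot as it stands.
- The arm moves only by the tool jog_arm, never from a script. Its argument "targets" is a list of rows, each a list of 3 entries, a list of its own where there are three numbers: the shift along the tool's x, y, z in units of 25 mm (1.0 is 25 mm), then the turn, a rotation vector about the tool's x, y, z in units of 8 degrees (1.0 is 8 degrees), then the opening in per cent of the stroke, from 0 (shut) to 100 (fully open). A call has 1 to 8 rows; each row is the pose to reach, as a shift and turn from the pose commanded when the call began, along the tool's axes at that moment; what a row does not reach only later rows make up. A row lasts 1/8 s, in which the tool goes at most 62.5 mm and 10.7 degrees, less where a joint would pass 70% of its speed; a pose out of reach is approached as far as the arm can. A call with a gripper value outside its range is refused whole. The fingers move at their own pace and stop on an object; the grip force is fixed at half the most. Time passes only in rows, so rows that repeat a pose let the fingers close. It gives the time, the measured TCP pose, the force, the opening and the grip force at its end, in the units of the state.
- state(): the state, without advancing time (a new reading comes with each control period).
- grab_frame(name): name is "scene" or "top" or "wrist"; returns (picture, depth): 384x512x3 uint8, red, green, blue; 384x512 float32, m along the optical axis (not along the pixel's ray), 0 where there is no reading.
- camera_params(name): a dict with "fovy" (degrees; the focal length in pixels is half the picture's height over the tangent of half this angle, whatever the lens; pixels are square), "cx", "cy" (the principal point, pixels), "rvec" (rotation vector, rad) and "tvec" (3), from world to camera coordinates, as OpenCV has them; the wrist camera has in their place "hand_eye" (4x4, takes a point from camera to tool coordinates, whose origin is the TCP and whose axes are the flange's). Camera axes: x right, y down, z forward; pixel columns grow to the right and rows downward; lengths in m; the calibration is good to about 2 mm. A picture is of the moment at which its call begins: read the wrist's pose just before it. camera_params takes no time and is no camera call.
- job_done(): hands the job in; it is judged then, once.
The state is a dict: "time": time; "joint_pos": joint angles; "joint_vel": joint speeds; "joint_efforts": joint torques, N m; "tool_pos": TCP position; "tool_rot": TCP orientation; "contact_force": force on the tool from outside, world axes, zero at the start; "ft_torque": the same for the moment, N m; "gripper_width": opening from 0.0 (shut) to 1.0 (fully open); "grasp_force": force on a finger pad.
Only numpy, scipy, OpenCV 4.12 (cv2) and the standard library are available. Lean on these libraries where they do the work, as an engineer would, in place of code of your own. Each camera call takes 0.05 s, during which the arm holds its last target. There are 200 camera calls.

## Working session

There is one attempt and no reset: what is moved stays moved. The work goes in short steps, Python scripts to look and compute and a tool call to move; the robot and the scene stay as the last step left them, time stands still between calls to the robot, and variables do not carry over. Pictures are saved under pics/ and viewed, at most 14 in all, crops included, and the job is handed in when it is done.

Besides the shell and the picture viewer there is one more tool, called after "Call:" by a JSON object that holds its "fn" and its "kwargs". jog_arm: Moves the arm, as the interface text tells. Its arguments: {"type":"object","properties":{"targets":{"type":"array"}},"required":["targets"]}

```bash
mkdir -p pics; ls; python3 - <<'E'
from plant import *
import cv2
s=state();print(s)
for n in("scene","top"):
    p,d=grab_frame(n);cv2.imwrite(f"pics/{n}0.png",p[...,::-1]);import numpy as np;np.savez(f"{n}0.npz",p=p,d=d)
    print(n,camera_params(n))
print(camera_params("wrist"))
E
```

```text
pics
{'time': 0.0, 'joint_pos': array([ 1.08700526e+00,  5.33735886e-02,  1.61428797e+00, -2.22491449e-05,
        1.47595987e+00, -1.18999886e-01]), 'joint_vel': array([ 1.70956959e-03, -9.61483641e-04, -4.07457145e-06, -6.92359962e-05,
       -3.88160416e-05, -1.39142072e-03]), 'joint_efforts': array([-3.61760496e-03, -3.93681121e+01, -3.70176959e+01, -4.32929937e-04,
        7.23779565e-03,  1.48106415e-05]), 'tool_pos': array([0.22267059, 0.58328813, 0.20805627]), 'tool_rot': array([-2.90550381e-04,  1.81384803e-01,  9.83411676e-01, -9.71951550e-04]), 'contact_force': array([-0.19266194, -0.06748138, -0.16709686]), 'ft_torque': array([ 0.02529879, -0.00470776, -0.02952234]), 'grasp_force': 0.0, 'gripper_width': 1.0039237075525236}
scene {'fovy': 57.884709352928034, 'cx': 252.51213867834323, 'cy': 186.6436199238288, 'rvec': array([ 1.9972334 , -0.59874467,  0.35467111]), 'tvec': array([-0.50176195,  0.19186465,  0.73670704])}
top {'fovy': 46.70898499533717, 'cx': 254.87822997166867, 'cy': 191.2968037730855, 'rvec': array([ 2.21193011, -1.99653346,  0.21393501]), 'tvec': array([-0.07063298,  0.59051595,  0.91647251])}
{'fovy': 70.72037457768329, 'cx': 252.37681278918836, 'cy': 189.02735124742182, 'hand_eye': array([[ 1.73540255e-03, -9.53792067e-01, -3.00462445e-01,
         7.69661892e-02],
       [ 9.99998297e-01,  1.84413603e-03, -7.82884039e-05,
        -7.66067278e-04],
       [ 6.28764478e-04, -3.00461797e-01,  9.53793643e-01,
        -1.63733948e-01],
       [ 0.00000000e+00,  0.00000000e+00,  0.00000000e+00,
         1.00000000e+00]])}
```

View pics/scene0.png

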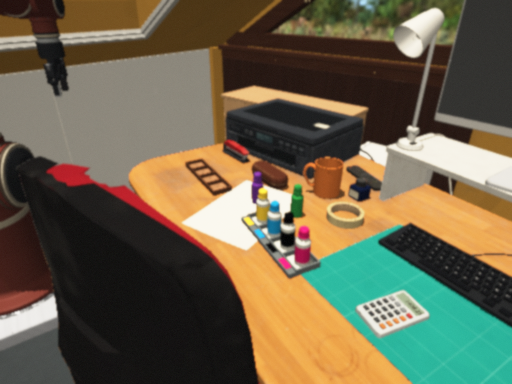

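View pics/top0.png

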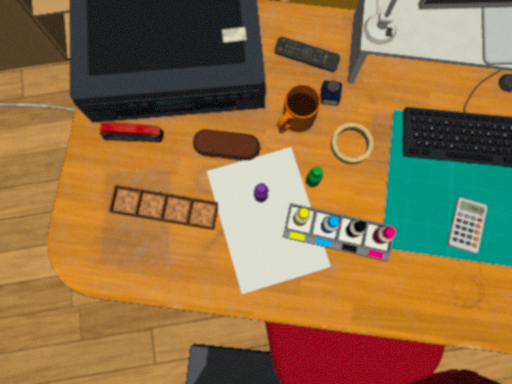

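The leftmost in the grey rack is yellow (top 303,214), then cyan (332,224), black (356,228) and magenta (387,235). Each has its tab in front of it. The lookalikes are purple (261,191) and green (315,176), both standing outside the rack. The empty dark rack spans about (112,185) to (216,228). Next I'll measure from both views.

```bash
cat > h.py <<'E'
import numpy as np,cv2
from scipy.spatial.transform import Rotation as R
def K(c):
    f=192/np.tan(np.radians(c["fovy"])/2);return f
def ray(c,uv,T=None):
    f=K(c);d=np.array([(uv[0]-c["cx"])/f,(uv[1]-c["cy"])/f,1.])
    if T is None:
        Rm=cv2.Rodrigues(np.array(c["rvec"]))[0];return -Rm.T@c["tvec"],Rm.T@d
    return T[:3,3],T[:3,:3]@d
def plane(o,d,z): return o+d*(z-o[2])/d[2]
def tri(rs):
    A=0;b=0
    for o,d in rs:
        d=d/np.linalg.norm(d);P=np.eye(3)-np.outer(d,d);A=A+P;b=b+P@o
    x=np.linalg.solve(A,b);return x,max(np.linalg.norm(np.cross(x-o,d/np.linalg.norm(d))) for o,d in rs)
def wristT(c,s):
    T=np.eye(4);q=s["tool_rot"];T[:3,:3]=R.from_quat([q[1],q[2],q[3],q[0]]).as_matrix();T[:3,3]=s["tool_pos"]
    return T@c["hand_eye"]
HUE={"yellow":(24,36),"cyan":(92,106),"magenta":(158,174),"green":(55,80),"purple":(130,148)}
def blobs(p,name,amin=8,smin=110):
    hsv=cv2.cvtColor(p,cv2.COLOR_RGB2HSV);lo,hi=HUE[name]
    m=cv2.inRange(hsv,(lo,smin,60),(hi,255,255))
    n,l,st,ce=cv2.connectedComponentsWithStats(m)
    return [(st[i,4],ce[i].round(1),st[i,:4]) for i in range(1,n) if st[i,4]>=amin]
E
python3 - <<'E'
from h import *
from plant import camera_params
for n in("top","scene"):
    z=np.load(n+"0.npz");p,d=z["p"],z["d"]
    for k in HUE:
        if k in("yellow","cyan","magenta"):
            for a,c,b in blobs(p,k):
                if n=="top" and not(270<c[0]<410 and 195<c[1]<270):continue
                if n=="scene" and not(230<c[0]<330 and 170<c[1]<280):continue
                print(n,k,a,c,b,d[int(c[1]),int(c[0])])
t=camera_params("top");print("origin px",cv2.projectPoints(np.array([[0,0,0.],[.6,.0,0],[.6,.2,0]]),t["rvec"],t["tvec"],np.array([[K(t),0,t["cx"]],[0,K(t),t["cy"]],[0,0,1]]),None)[0].reshape(-1,2))
a=cv2.imread("pics/top0.png")[165:275,100:410];b=cv2.imread("pics/scene0.png")[145:285,170:330]
cv2.imwrite("pics/ct.png",cv2.resize(a,(775,275),interpolation=cv2.INTER_CUBIC));cv2.imwrite("pics/cs.png",cv2.resize(b,None,fx=4,fy=4,interpolation=cv2.INTER_CUBIC))
A=cv2.imread("pics/ct.png");B=cv2.resize(cv2.imread("pics/cs.png"),(366,320))
o=np.zeros((595,775,3),np.uint8);o[:275]=A;o[275:,:366]=B;cv2.imwrite("pics/crop1.png",o)
E
```

```text
top yellow 114 [303.1 213.2] [298 208  11  12] 0.93445194
top yellow 13 [297.2 222. ] [294 219   8   6] 0.97531503
top yellow 111 [296.7 235.7] [289 231  16  10] 1.0051931
top cyan 115 [333.3 220.9] [328 215  12  13] 0.93208903
top cyan 19 [324.  228.4] [322 224   7   8] 0.97148967
top cyan 108 [322.8 241.6] [315 237  16  10] 1.002765
top magenta 123 [388.7 232.3] [383 227  13  12] 0.9278358
top magenta 49 [376.7 237.3] [374 231   8  12] 0.9775648
top magenta 111 [375.3 253.6] [368 249  16  10] 0.9994241
scene yellow 33 [262.4 190.7] [259 188   8   6] 0.8674804
scene yellow 8 [301.1 191.5] [301 188   2   8] 0.90412176
scene yellow 52 [248.6 220.9] [244 217  10   9] 0.89177775
scene cyan 82 [274.4 206.4] [270 201   9  11] 0.8127452
scene cyan 160 [273.5 226.6] [267 220  14  14] 0.8316457
scene cyan 60 [259.  233.2] [254 229  11   9] 0.84496194
scene magenta 109 [303.5 232.6] [299 226  10  14] 0.7157908
scene magenta 208 [301.7 254.9] [294 247  16  17] 0.7374912
scene magenta 88 [284.4 262.8] [278 257  14  12] 0.750779
origin px [[220.60849741 477.80353209]
 [250.8000552  194.21495461]
 [166.15745929 185.68308341]]
```

View pics/crop1.png

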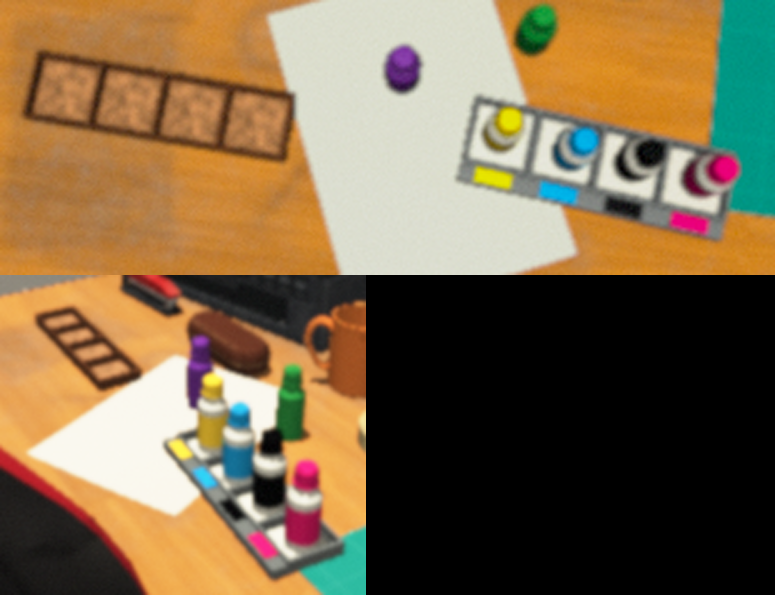

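```bash
python3 - <<'E'
from h import *
from plant import camera_params
t=camera_params("top");s=camera_params("scene")
# tabs, caps in two views
tab={"yellow":((296.7,235.7),(248.6,220.9)),"cyan":((322.8,241.6),(259,233.2)),"magenta":((375.3,253.6),(284.4,262.8))}
cap={"cyan":((333.3,220.9),(274.4,206.4)),"magenta":((388.7,232.3),(303.5,232.6))}
P={}
for k,(a,b) in tab.items():
    x,e=tri([ray(t,a),ray(s,b)]);P[k]=plane(*ray(t,a),.017);print("tab",k,x.round(4),round(e,4),"top@17mm",P[k].round(4))
for k,(a,b) in cap.items():
    x,e=tri([ray(t,a),ray(s,b)]);print("cap",k,x.round(4),round(e,4),"top@88",plane(*ray(t,a),.088).round(4))
print("yellow cap@88",plane(*ray(t,(303.1,213.2)),.088).round(4))
v=P["yellow"]-P["magenta"];yaw=np.arctan2(-v[0],v[1]);print("len",np.linalg.norm(v[:2]),"yaw",np.degrees(yaw))
ex=np.array([np.cos(yaw),np.sin(yaw)]);ey=np.array([-np.sin(yaw),np.cos(yaw)])
# y of tabs: +90,+30,-90
o=np.mean([P["yellow"][:2]-90e-3*ey,P["cyan"][:2]-30e-3*ey,P["magenta"][:2]+90e-3*ey],axis=0)+.040*ex
print("old rack",o.round(4))
for k,y in zip(("yellow","cyan","black","magenta"),(.09,.03,-.03,-.09)):print(k,(o+y*ey).round(4))
# new rack: dark mask outline
def rack(n,roi,cam,z):
    p=np.load(n+"0.npz")["p"];x0,y0,x1,y1=roi
    v=cv2.resize(p[y0:y1,x0:x1],None,fx=4,fy=4,interpolation=cv2.INTER_CUBIC)
    g=cv2.cvtColor(v,cv2.COLOR_RGB2GRAY);r=v[...,0]
    m=(r<110).astype(np.uint8)*255
    cs,h=cv2.findContours(m,cv2.RETR_CCOMP,cv2.CHAIN_APPROX_NONE)
    i=max(range(len(cs)),key=lambda i:cv2.contourArea(cs[i]) if h[0][i][3]<0 else 0)
    hull=cv2.convexHull(cs[i]);f=lambda q:((np.array(q)+.5)/4-.5+[x0,y0])
    q=cv2.approxPolyDP(hull,.03*cv2.arcLength(hull,True),True)[:,0]
    holes=[(cv2.contourArea(c)/16,f(np.array(cv2.minAreaRect(c)[0]))) for c,hh in zip(cs,h[0]) if hh[3]==i and cv2.contourArea(c)>200]
    return f(q),holes
for n,roi,c in(("top",(100,175,225,240),t),("scene",(178,150,240,200),s)):
    q,hs=rack(n,roi,c,.018);print(n,q.round(1).tolist())
    for qq in q:print("  corner@18",plane(*ray(c,qq),.018).round(4))
    for a,hc in sorted(hs,key=lambda u:u[1][0]):print("  hole",round(a),hc.round(1),plane(*ray(c,hc),.012).round(4))
E
```

```text
tab yellow [ 0.5127 -0.1139  0.0163] 0.0007 top@17mm [ 0.512  -0.1135  0.017 ]
tab cyan [ 0.505  -0.1733  0.0167] 0.0003 top@17mm [ 0.5047 -0.1731  0.017 ]
tab magenta [ 0.4903 -0.2924  0.0164] 0.0004 top@17mm [ 0.4899 -0.2921  0.017 ]
cap cyan [ 0.543  -0.1823  0.085 ] 0.0 top@88 [ 0.5425 -0.1819  0.088 ]
cap magenta [ 0.5311 -0.3006  0.0849] 0.0004 top@88 [ 0.5303 -0.2994  0.088 ]
yellow cap@88 [ 0.5524 -0.117   0.088 ]
len 0.17990743644375864 yaw -7.036994450816658
old rack [ 0.5407 -0.2077]
yellow [ 0.5517 -0.1184]
cyan [ 0.5444 -0.1779]
black [ 0.537  -0.2375]
magenta [ 0.5297 -0.297 ]
top [[114.9, 186.1], [214.9, 202.1], [213.6, 227.4], [110.9, 211.6]]
  corner@18 [0.5832 0.3135 0.018 ]
  corner@18 [0.5695 0.0795 0.018 ]
  corner@18 [0.5114 0.0753 0.018 ]
  corner@18 [0.5234 0.3126 0.018 ]
  hole 531 [126.1 201. ] [0.5522 0.284  0.012 ]
  hole 537 [151.5 205. ] [0.549  0.2244 0.012 ]
  hole 541 [176.8 209.6] [0.5443 0.1651 0.012 ]
  hole 549 [202.3 214. ] [0.5402 0.1055 0.012 ]
scene [[186.1, 163.1], [201.9, 159.9], [230.4, 188.9], [213.1, 194.1]]
  corner@18 [0.5242 0.3032 0.018 ]
  corner@18 [0.582  0.2981 0.018 ]
  corner@18 [0.5589 0.0575 0.018 ]
  corner@18 [0.5009 0.0576 0.018 ]
  hole 83 [196.4 164.8] [0.5531 0.2828 0.012 ]
  hole 92 [202.8 171.4] [0.5487 0.2235 0.012 ]
  hole 106 [210.1 178.4] [0.545  0.1637 0.012 ]
  hole 119 [217.9 186.1] [0.5411 0.1038 0.012 ]
```

```bash
cat >> h.py <<'E'
def go(x,y,z,yaw):
    """tool y along rack +x turned by yaw (deg), tool down: prints shift/turn in move units"""
    from plant import state
    s=state();q=s["tool_rot"];R0=R.from_quat([q[1],q[2],q[3],q[0]])
    a=np.radians(yaw);ty=np.array([np.cos(a),np.sin(a),0]);tz=np.array([0,0,-1.]);tx=np.cross(ty,tz)
    Rt=R.from_matrix(np.c_[tx,ty,tz]);d=R0.inv().apply(np.array([x,y,z])-s["tool_pos"])/.025
    print("t",round(s["time"],2),"pos",s["tool_pos"].round(4),"w",round(s["gripper_width"],3),"shift",d.round(2),"turn",((R0.inv()*Rt).as_rotvec(degrees=True)/8).round(2))
E
python3 - <<'E'
from h import *
from plant import camera_params
t=camera_params("top");s=camera_params("scene")
for n,c in(("top",t),("scene",s)):
    p=np.load(n+"0.npz")["p"]
    for k in("green","purple"):
        for a,ce,b in blobs(p,k,20):
            if 230<ce[0]<330 and 160<ce[1]<225: print(n,k,a,ce,plane(*ray(c,ce),.07).round(3))
go(.545,-.15,.22,-7)
E
```

```text
top green 174 [314.7 175.8] [ 0.641 -0.138  0.07 ]
top purple 162 [260.6 191.9] [ 0.593 -0.023  0.07 ]
scene green 258 [296.6 201.3] [ 0.619 -0.174  0.07 ]
scene purple 167 [256.3 184.2] [ 0.586 -0.042  0.07 ]
t 0.1 pos [0.2227 0.5833 0.2082] w 1.001 shift [-22.51 -22.81  -0.43] turn [-0.01  0.01  9.51]
```

Call:
{"fn": "jog_arm", "kwargs": {"targets": [[[-22.5,-22.8,-0.4],[0,0,9.5],65],[[-22.5,-22.8,-0.4],[0,0,9.5],65],[[-22.5,-22.8,-0.4],[0,0,9.5],65],[[-22.5,-22.8,-0.4],[0,0,9.5],65],[[-22.5,-22.8,-0.4],[0,0,9.5],65],[[-22.5,-22.8,-0.4],[0,0,9.5],65],[[-22.5,-22.8,-0.4],[0,0,9.5],65],[[-22.5,-22.8,-0.4],[0,0,9.5],65]]}}

```text
time: 1.1
tool_pos: [0.4243, 0.1242, 0.2153]
tool_rot: [0.0, 0.749, 0.663, 0.0]
contact_force: [1.6, 1.3, -1.6]
gripper_width: 0.653
grasp_force: 0.0
```

```bash
python3 -c "
from h import *
go(.545,-.15,.22,-7)"
```

```text
t 1.1 pos [0.4243 0.1242 0.2153] w 0.653 shift [-10.3    6.13  -0.19] turn [ 0. -0.  0.]
```

Call:
{"fn": "jog_arm", "kwargs": {"targets": [[[-10.2,6.1,0],[0,0,0],65],[[-10.2,6.1,0],[0,0,0],65],[[-10.2,6.1,0],[0,0,0],65],[[-10.2,6.1,0],[0,0,0],65],[[-10.2,6.1,0],[0,0,0],65],[[-10.2,6.1,0],[0,0,0],65],[[-10.2,6.1,0],[0,0,0],65]]}}

```text
time: 1.98
tool_pos: [0.5444, -0.1449, 0.2149]
tool_rot: [-0.001, 0.748, 0.663, -0.0]
contact_force: [0.0, -0.1, -0.5]
gripper_width: 0.652
grasp_force: 0.0
```

```bash
python3 - <<'E'
from h import *
from plant import *
s=state();p,d=grab_frame("wrist");np.savez("w1.npz",p=p,d=d);cv2.imwrite("pics/w1.png",p[...,::-1])
c=camera_params("wrist");T=wristT(c,s)
for k in("yellow","cyan","magenta"):
    for a,ce,b in blobs(p,k,30):print(k,a,ce,b,"@90",plane(*ray(c,ce,T),.09).round(4),"@17",plane(*ray(c,ce,T),.017).round(4))
go(.5517,-.1184,.15,-7)
E
```

```text
yellow 31 [227.6 134.5] [223 131  10   8] @90 [ 0.5235 -0.0968  0.09  ] @17 [ 0.5159 -0.1037  0.017 ]
yellow 424 [258.2 149.2] [247 137  24  25] @90 [ 0.5537 -0.116   0.09  ] @17 [ 0.5538 -0.1278  0.017 ]
cyan 217 [227.7 184.2] [223 173  10  24] @90 [ 0.5156 -0.1508  0.09  ] @17 [ 0.5061 -0.1713  0.017 ]
cyan 157 [255.1 182. ] [244 177  23  13] @90 [ 0.5462 -0.1518  0.09  ] @17 [ 0.5444 -0.1727  0.017 ]
cyan 410 [255.5 204.8] [245 193  22  25] @90 [ 0.5435 -0.1787  0.09  ] @17 [ 0.541  -0.2064  0.017 ]
magenta 200 [229.6 259.6] [225 250  10  21] @90 [ 0.504  -0.2458  0.09  ] @17 [ 0.4915 -0.2904  0.017 ]
magenta 227 [256.3 264.6] [245 256  25  20] @90 [ 0.5355 -0.2566  0.09  ] @17 [ 0.531 -0.304  0.017]
magenta 369 [257.  291.3] [248 280  19  24] @90 [ 0.5319 -0.2954  0.09  ] @17 [ 0.5265 -0.3526  0.017 ]
t 2.02 pos [ 0.5444 -0.1444  0.2151] w 0.653 shift [1.07 0.17 2.61] turn [-0.01 -0.    0.02]
```

View pics/w1.png

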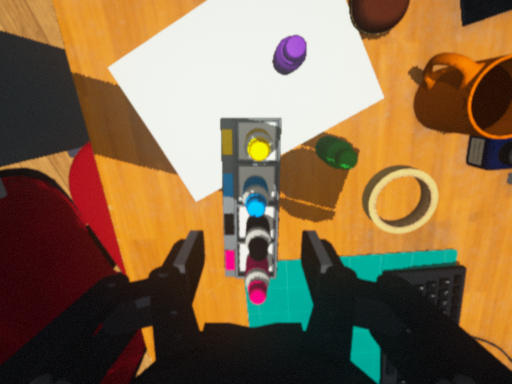

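The wrist view shows the rack row in front of the gripper: yellow cap (258,149), cyan (255,205), black (258,246) and magenta (257,291). Purple (290,52) and green (337,152) stand outside the rack. These agree with the top view, so I'll take yellow first.

Call:
{"fn": "jog_arm", "kwargs": {"targets": [[[1.1,0.2,1],[0,0,0],65],[[1.1,0.2,2.5],[0,0,0],65],[[1.1,0.2,4],[0,0,0],65],[[1.1,0.2,5.5],[0,0,0],65],[[1.1,0.2,6.7],[0,0,0],65],[[1.1,0.2,7.3],[0,0,0],65],[[1.1,0.2,7.3],[0,0,0],65]]}}

```text
time: 2.9
tool_pos: [0.5523, -0.1176, 0.0324]
tool_rot: [-0.001, 0.748, 0.664, -0.0]
contact_force: [1.2, 0.1, 0.4]
gripper_width: 0.646
grasp_force: 0.0
```

```bash
python3 - <<'E'
from h import *
from plant import *
go(.553,-.117,.033,-7)
p,d=grab_frame("wrist");cv2.imwrite("pics/w2.png",p[...,::-1])
E
```

```text
t 2.9 pos [ 0.5523 -0.1176  0.0324] w 0.646 shift [ 0.03  0.02 -0.03] turn [-0.01 -0.    0.02]
```

View pics/w2.png

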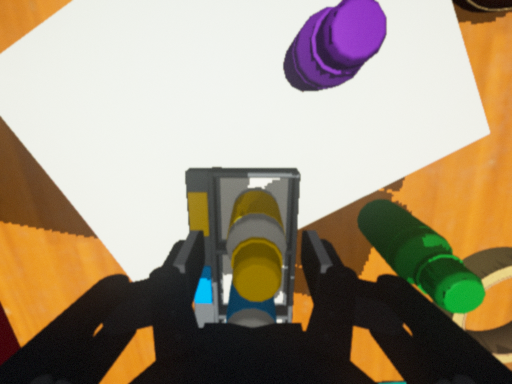

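The yellow bottle (256,265) sits midway between the fingers (about 200 and 305). I'll close and lift.

Call:
{"fn": "jog_arm", "kwargs": {"targets": [[[0,0,0],[0,0,0],10],[[0,0,0],[0,0,0],10],[[0,0,0],[0,0,0],10],[[0,0,0],[0,0,0],10],[[0,0,-0.6],[0,0,0],10],[[0,0,-2],[0,0,0],10],[[0,0,-4],[0,0,0],10],[[0,0,-5],[0,0,0],10]]}}

```text
time: 3.95
tool_pos: [0.5544, -0.1191, 0.1623]
tool_rot: [0.002, 0.748, 0.663, 0.001]
contact_force: [0.5, 0.6, -0.6]
gripper_width: 0.359
grasp_force: 59.6
```

```bash
python3 - <<'E'
from h import *
go(.5405,.105,.15,-4)
E
```

```text
t 3.95 pos [ 0.5544 -0.1191  0.1623] w 0.359 shift [ 8.83 -1.63  0.47] turn [ 0.03  0.01 -0.36]
```

Call:
{"fn": "jog_arm", "kwargs": {"targets": [[[1,-0.2,0],[0,0,0],10],[[2.8,-0.5,0],[0,0,-0.2],10],[[4.8,-0.9,0],[0,0,-0.4],10],[[6.8,-1.2,0],[0,0,-0.4],10],[[8.2,-1.5,0],[0,0,-0.4],10],[[8.8,-1.6,0],[0,0,-0.4],10],[[8.8,-1.6,0],[0,0,-0.4],10]]}}

```text
time: 4.82
tool_pos: [0.5398, 0.1048, 0.1584]
tool_rot: [0.0, 0.729, 0.684, -0.0]
contact_force: [0.6, -0.3, -1.0]
gripper_width: 0.361
grasp_force: 59.6
```

```bash
python3 - <<'E'
from h import *
from plant import *
s=state();p,d=grab_frame("wrist");np.savez("w3.npz",p=p,d=d);cv2.imwrite("pics/w3.png",p[...,::-1])
go(.5405,.105,.034,-4)
c=camera_params("wrist");T=wristT(c,s)
v=cv2.resize(p,None,fx=3,fy=3,interpolation=cv2.INTER_CUBIC);m=((v[...,0]<110)&(v[...,0]>30)).astype(np.uint8)*255
E
```

```text
t 4.88 pos [0.5399 0.1041 0.1583] w 0.357 shift [0.04 0.02 4.97] turn [0.   0.   0.04]
```

View pics/w3.png

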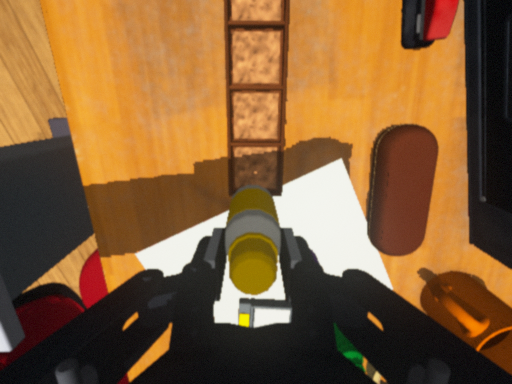

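```bash
python3 - <<'E'
from h import *
from plant import *
c=camera_params("wrist");t=camera_params("top");sc=camera_params("scene");T=wristT(c,state())
for u in((257,140),(258,87),(256,191),(259,24)):print(u,plane(*ray(c,u,T),.018).round(4))
for a,b in(((126.1,201),(196.4,164.8)),((151.5,205),(202.8,171.4)),((176.8,209.6),(210.1,178.4)),((202.3,214),(217.9,186.1))):print([x.round(4) if i==0 else round(x,4) for i,x in enumerate(tri([ray(t,a),ray(sc,b)]))])
E
```

```text
(257, 140) [0.5472 0.1411 0.018 ]
(258, 87) [0.5514 0.1963 0.018 ]
(256, 191) [0.5425 0.0815 0.018 ]
(259, 24) [0.5557 0.2544 0.018 ]
[array([0.5528, 0.2838, 0.0117]), np.float64(0.0006)]
[array([0.549 , 0.2245, 0.0113]), np.float64(0.0)]
[array([0.5449, 0.1648, 0.0114]), np.float64(0.0006)]
[array([0.541 , 0.1052, 0.0112]), np.float64(0.0008)]
```

Call:
{"fn": "jog_arm", "kwargs": {"targets": [[[0.1,0.1,1],[0,0,0],10],[[0.1,0.1,2.5],[0,0,0],10],[[0.1,0.1,4],[0,0,0],10],[[0.1,0.1,4.7],[0,0,0],10],[[0.1,0.1,4.95],[0,0,0],10],[[0.1,0.1,4.98],[0,0,0],10],[[0.1,0.1,4.98],[0,0,0],10]]}}

```text
time: 5.75
tool_pos: [0.5436, 0.1065, 0.0354]
tool_rot: [0.001, 0.73, 0.684, 0.001]
contact_force: [-2.8, -1.1, 6.4]
gripper_width: 0.359
grasp_force: 60.3
```

```bash
python3 - <<'E'
from h import *
from plant import *
go(.541,.105,.033,-4);s=state();print(s["contact_force"].round(1))
p,d=grab_frame("wrist");cv2.imwrite("pics/w4.png",p[...,::-1])
E
```

```text
t 5.75 pos [0.5436 0.1065 0.0354] w 0.359 shift [-0.07 -0.1   0.09] turn [0.01 0.   0.03]
[-2.8 -1.1  6.4]
```

View pics/w4.png

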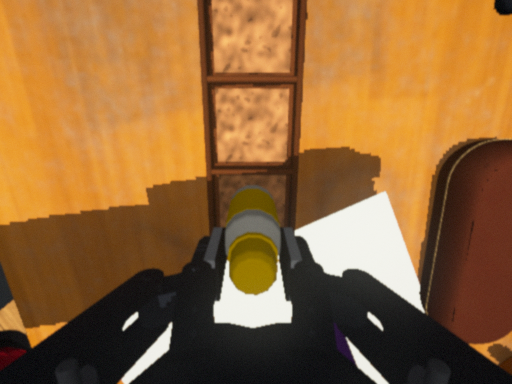

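The yellow bottle stands in the rightmost compartment (bottle at about (255,205), compartment walls at x 212 and 295). The 6 N reading shows it is on the floor, at TCP z 0.035. I'll release and go up.

Call:
{"fn": "jog_arm", "kwargs": {"targets": [[[0,0,0],[0,0,0],65],[[0,0,0],[0,0,0],65],[[0,0,0],[0,0,0],65],[[0,0,-1],[0,0,0],65],[[0,0,-3],[0,0,0],65],[[0,0,-5],[0,0,0],65],[[0,0,-5],[0,0,0],65]]}}

```text
time: 6.68
tool_pos: [0.546, 0.1072, 0.1645]
tool_rot: [0.003, 0.73, 0.684, 0.004]
contact_force: [0.3, -0.4, -0.3]
gripper_width: 0.648
grasp_force: 0.0
```

```bash
python3 - <<'E'
from h import *
from plant import *
go(.543,-.180,.16,-7)
p,d=grab_frame("wrist");cv2.imwrite("pics/w5.png",p[...,::-1]);s=state();c=camera_params("wrist");T=wristT(c,s)
for a,ce,b in blobs(p,"yellow",100):print(a,ce,b,plane(*ray(c,ce,T),.09).round(4))
E
```

```text
t 6.67 pos [0.546  0.1072 0.1645] w 0.648 shift [-11.47   0.62   0.17] turn [ 0.08 -0.01  0.41]
230 [247.5 187.6] [235 177  25  22] [0.54   0.1107 0.09  ]
146 [238.9 318.5] [234 312  11  15] [ 0.5208 -0.0352  0.09  ]
```

Call:
{"fn": "jog_arm", "kwargs": {"targets": [[[-2,0.1,0],[0,0,0.2],65],[[-4.5,0.3,0],[0,0,0.4],65],[[-7,0.4,0],[0,0,0.4],65],[[-9.5,0.5,0],[0,0,0.4],65],[[-11,0.6,0],[0,0,0.4],65],[[-11.5,0.6,0],[0,0,0.4],65],[[-11.5,0.6,0],[0,0,0.4],65]]}}

```text
time: 7.6
tool_pos: [0.5382, -0.1806, 0.157]
tool_rot: [-0.001, 0.749, 0.663, -0.0]
contact_force: [-0.0, -0.1, 0.7]
gripper_width: 0.65
grasp_force: 0.0
```

```bash
python3 - <<'E'
from h import *
go(.543,-.180,.033,-7)
E
```

```text
t 7.6 pos [ 0.5382 -0.1806  0.157 ] w 0.65 shift [0.04 0.2  4.96] turn [-0.02 -0.01  0.01]
```

Call:
{"fn": "jog_arm", "kwargs": {"targets": [[[0.05,0.2,0.5],[0,0,0],65],[[0.05,0.2,2],[0,0,0],65],[[0.05,0.2,3.5],[0,0,0],65],[[0.05,0.2,4.6],[0,0,0],65],[[0.05,0.2,5],[0,0,0],65],[[0.05,0.2,5],[0,0,0],65]]}}

```text
time: 8.35
tool_pos: [0.5438, -0.1792, 0.0328]
tool_rot: [-0.001, 0.748, 0.664, -0.0]
contact_force: [0.8, 0.3, 0.8]
gripper_width: 0.65
grasp_force: 0.0
```

Call:
{"fn": "jog_arm", "kwargs": {"targets": [[[0,0,0],[0,0,0],10],[[0,0,0],[0,0,0],10],[[0,0,0],[0,0,0],10],[[0,0,0],[0,0,0],10]]}}

```text
time: 8.85
tool_pos: [0.5453, -0.181, 0.0356]
tool_rot: [0.001, 0.748, 0.663, 0.001]
contact_force: [-0.9, 1.3, 6.6]
gripper_width: 0.356
grasp_force: 59.5
```

Call:
{"fn": "jog_arm", "kwargs": {"targets": [[[0,0,-0.6],[0,0,0],10],[[0,0,-2],[0,0,0],10],[[0,0,-4],[0,0,0],10],[[0,0,-5],[0,0,0],10],[[0,0,-5],[0,0,0],10]]}}

```text
time: 9.48
tool_pos: [0.5456, -0.1812, 0.162]
tool_rot: [0.003, 0.748, 0.663, 0.001]
contact_force: [0.9, 0.5, -0.9]
gripper_width: 0.353
grasp_force: 59.7
```

```bash
python3 - <<'E'
from h import *
go(.545,.165,.158,-4)
E
```

```text
t 9.47 pos [ 0.5456 -0.1812  0.162 ] w 0.353 shift [13.74 -1.69  0.12] turn [ 0.04  0.02 -0.36]
```

Call:
{"fn": "jog_arm", "kwargs": {"targets": [[[1,-0.1,0],[0,0,0],10],[[3,-0.4,0],[0,0,-0.2],10],[[5.3,-0.7,0],[0,0,-0.4],10],[[7.6,-0.9,0],[0,0,-0.4],10],[[9.9,-1.2,0],[0,0,-0.4],10],[[12,-1.5,0],[0,0,-0.4],10],[[13.3,-1.7,0],[0,0,-0.4],10],[[13.7,-1.7,0],[0,0,-0.4],10]]}}

```text
time: 10.48
tool_pos: [0.5414, 0.1662, 0.1563]
tool_rot: [-0.001, 0.729, 0.685, -0.001]
contact_force: [0.4, -0.5, -1.7]
gripper_width: 0.358
grasp_force: 59.6
```

```bash
python3 - <<'E'
from h import *
go(.545,.165,.034,-4)
E
```

```text
t 10.47 pos [0.5414 0.1662 0.1563] w 0.358 shift [-0.04  0.16  4.89] turn [-0.02  0.01  0.06]
```

Call:
{"fn": "jog_arm", "kwargs": {"targets": [[[0,0.15,0.5],[0,0,0],10],[[0,0.15,2],[0,0,0],10],[[0,0.15,3.5],[0,0,0],10],[[0,0.15,4.5],[0,0,0],10],[[0,0.15,4.85],[0,0,0],10],[[0,0.15,4.9],[0,0,0],10],[[0,0.15,4.9],[0,0,0],10]]}}

```text
time: 11.35
tool_pos: [0.5471, 0.1637, 0.036]
tool_rot: [0.0, 0.73, 0.684, 0.0]
contact_force: [-0.4, -0.7, -0.7]
gripper_width: 0.359
grasp_force: 59.6
```

```bash
python3 - <<'E'
from h import *
from plant import *
go(.545,.165,.034,-4)
p,d=grab_frame("wrist");cv2.imwrite("pics/w6.png",p[...,::-1])
E
```

```text
t 11.35 pos [0.5471 0.1637 0.036 ] w 0.359 shift [ 0.05 -0.09  0.08] turn [0.   0.   0.03]
```

View pics/w6.png

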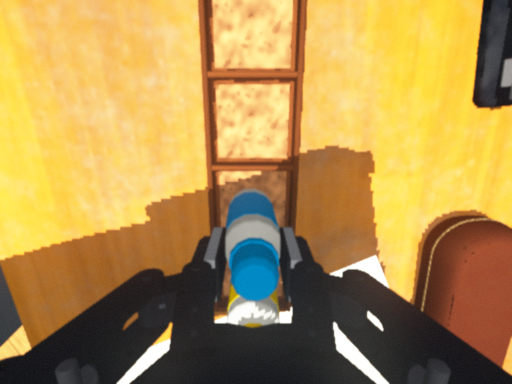

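The cyan bottle is in the third compartment from the left (bottle at about (253,215), walls at x 213 and 293), just above the floor, with yellow upright behind it. I'll ease it down slightly and release.

Call:
{"fn": "jog_arm", "kwargs": {"targets": [[[0,0,0.06],[0,0,0],10],[[0,0,0.06],[0,0,0],10],[[0,0,0.06],[0,0,0],65],[[0,0,0.06],[0,0,0],65],[[0,0,0],[0,0,0],65],[[0,0,-1],[0,0,0],65],[[0,0,-3],[0,0,0],65],[[0,0,-5],[0,0,0],65]]}}

```text
time: 12.4
tool_pos: [0.5462, 0.1645, 0.1619]
tool_rot: [-0.0, 0.73, 0.684, -0.0]
contact_force: [0.9, -0.0, 0.4]
gripper_width: 0.653
grasp_force: 0.0
```

```bash
python3 - <<'E'
from h import *
go(.537,-.2385,.158,-7)
E
```

```text
t 12.4 pos [0.5462 0.1645 0.1619] w 0.653 shift [-16.11   0.67   0.16] turn [-0.01  0.    0.41]
```

Call:
{"fn": "jog_arm", "kwargs": {"targets": [[[-2,0.1,0],[0,0,0.2],65],[[-4.5,0.2,0],[0,0,0.4],65],[[-7,0.3,0],[0,0,0.4],65],[[-9.5,0.4,0],[0,0,0.4],65],[[-12,0.5,0],[0,0,0.4],65],[[-14.3,0.6,0],[0,0,0.4],65],[[-16,0.7,0],[0,0,0.4],65],[[-16.1,0.7,0],[0,0,0.4],65]]}}

```text
time: 13.4
tool_pos: [0.5378, -0.2408, 0.161]
tool_rot: [0.0, 0.75, 0.662, -0.0]
contact_force: [-0.1, 0.5, -0.1]
gripper_width: 0.65
grasp_force: 0.0
```

```bash
python3 - <<'E'
from h import *
from plant import *
p,d=grab_frame("wrist");s=state();c=camera_params("wrist");T=wristT(c,s)
cv2.imwrite("pics/w7.png",p[...,::-1])
go(.537,-.2385,.033,-7)
m=cv2.inRange(cv2.cvtColor(p,cv2.COLOR_RGB2HSV),(0,0,0),(180,255,45));m[300:]=0
f=K(c);ys,xs=np.where((m>0)&(d>0))
P=np.c_[(xs-c["cx"])/f,(ys-c["cy"])/f,np.ones(len(xs))]*d[ys,xs][:,None]
W=P@T[:3,:3].T+T[:3,3];k=(W[:,2]>.08)&(W[:,2]<.11)&(abs(W[:,0]-.54)<.03)&(abs(W[:,1]+.24)<.04)
print(k.sum(),W[k].mean(0) if k.any() else "",W[k].min(0) if k.any() else "",W[k].max(0) if k.any() else "")
E
```

```text
t 13.45 pos [ 0.5379 -0.2394  0.1608] w 0.648 shift [ 0.03 -0.04  5.11] turn [-0. -0. -0.]
494 [ 0.53989429 -0.23416856  0.09396828] [ 0.52833754 -0.24518765  0.08000982] [ 0.55065145 -0.22530533  0.09828521]
```

Call:
{"fn": "jog_arm", "kwargs": {"targets": [[[0.15,0.05,0.5],[0,0,0],65],[[0.15,0.05,2],[0,0,0],65],[[0.15,0.05,3.5],[0,0,0],65],[[0.15,0.05,4.6],[0,0,0],65],[[0.15,0.05,5.1],[0,0,0],65],[[0.15,0.05,5.1],[0,0,0],65]]}}

```text
time: 14.2
tool_pos: [0.5394, -0.2333, 0.0325]
tool_rot: [-0.001, 0.748, 0.664, -0.0]
contact_force: [0.1, -0.3, 0.1]
gripper_width: 0.645
grasp_force: 0.0
```

Call:
{"fn": "jog_arm", "kwargs": {"targets": [[[0,0,0],[0,0,0],10],[[0,0,0],[0,0,0],10],[[0,0,0],[0,0,0],10],[[0,0,0],[0,0,0],10]]}}

```text
time: 14.7
tool_pos: [0.5412, -0.2355, 0.0356]
tool_rot: [0.002, 0.748, 0.663, 0.001]
contact_force: [-0.5, -0.2, 5.7]
gripper_width: 0.357
grasp_force: 59.7
```

Call:
{"fn": "jog_arm", "kwargs": {"targets": [[[0,0,-0.6],[0,0,0],10],[[0,0,-2],[0,0,0],10],[[0,0,-4],[0,0,0],10],[[0,0,-5],[0,0,0],10],[[0,0,-5],[0,0,0],10]]}}

```text
time: 15.32
tool_pos: [0.5414, -0.2356, 0.162]
tool_rot: [0.003, 0.748, 0.663, 0.001]
contact_force: [0.0, 0.9, -1.6]
gripper_width: 0.362
grasp_force: 59.6
```

```bash
python3 - <<'E'
from h import *
go(.549,.2245,.16,-4)
E
```

```text
t 15.32 pos [ 0.5414 -0.2356  0.162 ] w 0.362 shift [18.31 -1.91  0.03] turn [ 0.04  0.02 -0.36]
```

Call:
{"fn": "jog_arm", "kwargs": {"targets": [[[1,-0.1,0],[0,0,0],10],[[3,-0.3,0],[0,0,-0.2],10],[[5.4,-0.6,0],[0,0,-0.4],10],[[7.8,-0.8,0],[0,0,-0.4],10],[[10.2,-1.1,0],[0,0,-0.4],10],[[12.6,-1.3,0],[0,0,-0.4],10],[[15,-1.6,0],[0,0,-0.4],10],[[16.8,-1.8,0],[0,0,-0.4],10]]}}

```text
time: 16.32
tool_pos: [0.5439, 0.1898, 0.1562]
tool_rot: [-0.001, 0.729, 0.684, -0.001]
contact_force: [0.7, 0.5, -0.4]
gripper_width: 0.359
grasp_force: 59.6
```

Call:
{"fn": "jog_arm", "kwargs": {"targets": [[[1.2,0,0],[0,0,0],10],[[1.5,0,0],[0,0,0],10],[[1.5,0,0],[0,0,0],10]]}}

```text
time: 16.7
tool_pos: [0.5473, 0.2247, 0.157]
tool_rot: [-0.0, 0.729, 0.684, -0.001]
contact_force: [0.5, 0.7, -0.9]
gripper_width: 0.353
grasp_force: 59.6
```

```bash
python3 - <<'E'
from h import *
go(.549,.2245,.034,-4)
E
```

```text
t 16.7 pos [0.5473 0.2247 0.157 ] w 0.353 shift [0.   0.08 4.92] turn [-0.02  0.01  0.04]
```

Call:
{"fn": "jog_arm", "kwargs": {"targets": [[[0,0.05,0.5],[0,0,0],10],[[0,0.05,2],[0,0,0],10],[[0,0.05,3.5],[0,0,0],10],[[0,0.05,4.5],[0,0,0],10],[[0,0.05,4.85],[0,0,0],10],[[0,0.05,4.95],[0,0,0],10],[[0,0.05,4.95],[0,0,0],10]]}}

```text
time: 17.58
tool_pos: [0.5499, 0.2244, 0.0357]
tool_rot: [0.0, 0.73, 0.684, 0.0]
contact_force: [-0.7, 0.3, 2.1]
gripper_width: 0.354
grasp_force: 59.9
```

```bash
python3 - <<'E'
from h import *
from plant import *
go(.549,.2245,.034,-4)
p,d=grab_frame("wrist");cv2.imwrite("pics/w8.png",p[...,::-1])
E
```

```text
t 17.57 pos [0.5499 0.2244 0.0357] w 0.354 shift [ 0.   -0.04  0.07] turn [ 0.01 -0.    0.03]
```

View pics/w8.png

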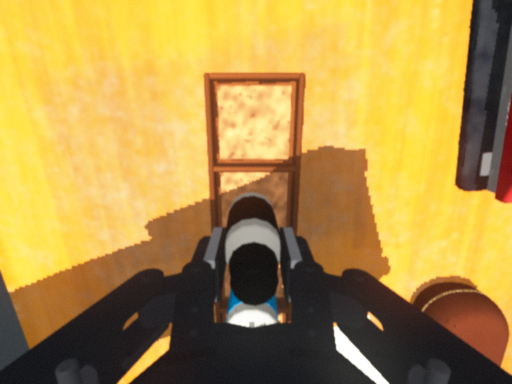

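The black bottle is in the second compartment from the left (bottle at about (252,215)) and touching the floor. Cyan is upright behind it, and the leftmost compartment (255,120) is free. I'll release.

Call:
{"fn": "jog_arm", "kwargs": {"targets": [[[0,0,0],[0,0,0],10],[[0,0,0],[0,0,0],65],[[0,0,0],[0,0,0],65],[[0,0,0],[0,0,0],65],[[0,0,-1],[0,0,0],65],[[0,0,-3],[0,0,0],65],[[0,0,-5],[0,0,0],65],[[0,0,-5],[0,0,0],65]]}}

```text
time: 18.62
tool_pos: [0.5528, 0.2261, 0.166]
tool_rot: [0.003, 0.73, 0.684, 0.005]
contact_force: [-0.1, 0.4, 0.4]
gripper_width: 0.646
grasp_force: 0.0
```

```bash
python3 - <<'E'
from h import *
go(.531,-.298,.16,-7)
E
```

```text
t 18.62 pos [0.5528 0.2261 0.166 ] w 0.646 shift [-20.98   0.48   0.17] turn [ 0.07 -0.03  0.41]
```

Call:
{"fn": "jog_arm", "kwargs": {"targets": [[[-2,0.1,0],[0,0,0.2],65],[[-4.5,0.1,0],[0,0,0.4],65],[[-7,0.2,0],[0,0,0.4],65],[[-9.5,0.2,0],[0,0,0.4],65],[[-12,0.3,0],[0,0,0.4],65],[[-14.5,0.4,0],[0,0,0.4],65],[[-17,0.4,0],[0,0,0.4],65],[[-19.4,0.5,0],[0,0,0.4],65]]}}

```text
time: 19.62
tool_pos: [0.5295, -0.2615, 0.1584]
tool_rot: [-0.001, 0.749, 0.663, -0.0]
contact_force: [0.6, 0.4, -0.0]
gripper_width: 0.649
grasp_force: 0.0
```

Call:
{"fn": "jog_arm", "kwargs": {"targets": [[[-1.2,0,0],[0,0,0],65],[[-1.6,0,0],[0,0,0],65],[[-1.6,0,0],[0,0,0],65]]}}

```text
time: 20.0
tool_pos: [0.5254, -0.2989, 0.1588]
tool_rot: [-0.001, 0.749, 0.663, 0.0]
contact_force: [-0.3, -0.2, 0.4]
gripper_width: 0.649
grasp_force: 0.0
```

```bash
python3 - <<'E'
from h import *
from plant import *
p,d=grab_frame("wrist");s=state();c=camera_params("wrist");T=wristT(c,s)
go(.531,-.298,.033,-7)
for a,ce,b in blobs(p,"magenta",100):print(a,ce,b,plane(*ray(c,ce,T),.09).round(4))
E
```

```text
t 20.05 pos [ 0.5256 -0.2983  0.1591] w 0.651 shift [0.03 0.22 5.04] turn [-0.01 -0.01  0.02]
359 [222.6 169.3] [216 155  14  30] [ 0.5017 -0.2744  0.09  ]
198 [257.  164.7] [244 159  28  16] [ 0.5323 -0.2739  0.09  ]
628 [259.2 189.6] [246 175  27  30] [ 0.5317 -0.2969  0.09  ]
```

Call:
{"fn": "jog_arm", "kwargs": {"targets": [[[0.05,0.25,0.5],[0,0,0],65],[[0.05,0.25,2],[0,0,0],65],[[0.05,0.25,3.5],[0,0,0],65],[[0.05,0.25,4.6],[0,0,0],65],[[0.05,0.25,5.05],[0,0,0],65],[[0.05,0.25,5.05],[0,0,0],65]]}}

```text
time: 20.8
tool_pos: [0.5319, -0.298, 0.0327]
tool_rot: [-0.001, 0.748, 0.664, -0.0]
contact_force: [0.1, -0.3, 1.0]
gripper_width: 0.652
grasp_force: 0.0
```

Call:
{"fn": "jog_arm", "kwargs": {"targets": [[[0,0,0],[0,0,0],10],[[0,0,0],[0,0,0],10],[[0,0,0],[0,0,0],10],[[0,0,0],[0,0,0],10]]}}

```text
time: 21.3
tool_pos: [0.5333, -0.2999, 0.0357]
tool_rot: [0.002, 0.748, 0.663, 0.0]
contact_force: [-0.2, 1.0, 6.0]
gripper_width: 0.357
grasp_force: 59.6
```

Call:
{"fn": "jog_arm", "kwargs": {"targets": [[[0,0,-0.6],[0,0,0],10],[[0,0,-2],[0,0,0],10],[[0,0,-4],[0,0,0],10],[[0,0,-5],[0,0,0],10],[[0,0,-5],[0,0,0],10]]}}

```text
time: 21.92
tool_pos: [0.5335, -0.3001, 0.1621]
tool_rot: [0.003, 0.748, 0.663, 0.001]
contact_force: [0.5, 0.4, -1.3]
gripper_width: 0.356
grasp_force: 59.6
```

```bash
python3 - <<'E'
from h import *
go(.5528,.284,.16,-4)
E
```

```text
t 21.93 pos [ 0.5335 -0.3001  0.1621] w 0.356 shift [23.29 -2.04  0.  ] turn [ 0.04  0.02 -0.36]
```

Call:
{"fn": "jog_arm", "kwargs": {"targets": [[[1,-0.1,0],[0,0,0],10],[[3,-0.3,0],[0,0,-0.2],10],[[5.4,-0.5,0],[0,0,-0.4],10],[[7.8,-0.7,0],[0,0,-0.4],10],[[10.2,-0.9,0],[0,0,-0.4],10],[[12.6,-1.1,0],[0,0,-0.4],10],[[15,-1.3,0],[0,0,-0.4],10],[[17.2,-1.5,0],[0,0,-0.4],10]]}}

```text
time: 22.92
tool_pos: [0.5441, 0.1353, 0.1561]
tool_rot: [-0.001, 0.729, 0.684, -0.001]
contact_force: [0.4, -0.7, -1.4]
gripper_width: 0.36
grasp_force: 59.6
```

```bash
python3 - <<'E'
from h import *
go(.5528,.284,.16,-4)
E
```

```text
t 22.93 pos [0.5441 0.1353 0.1561] w 0.36 shift [ 5.96 -0.03 -0.16] turn [-0.03  0.    0.05]
```

Call:
{"fn": "jog_arm", "kwargs": {"targets": [[[2,0,0],[0,0,0],10],[[4,0,0],[0,0,0],10],[[5.3,0,0],[0,0,0],10],[[5.8,0,0],[0,0,0],10],[[5.8,0,0],[0,0,0],10]]}}

```text
time: 23.55
tool_pos: [0.5546, 0.2773, 0.157]
tool_rot: [-0.0, 0.729, 0.684, -0.001]
contact_force: [-0.2, -0.2, -0.5]
gripper_width: 0.357
grasp_force: 59.6
```

```bash
python3 - <<'E'
from h import *
go(.5528,.284,.034,-4)
E
```

```text
t 23.55 pos [0.5546 0.2773 0.157 ] w 0.357 shift [ 0.27 -0.07  4.92] turn [-0.02  0.01  0.05]
```

Call:
{"fn": "jog_arm", "kwargs": {"targets": [[[0.25,-0.1,0.5],[0,0,0],10],[[0.25,-0.1,2],[0,0,0],10],[[0.25,-0.1,3.5],[0,0,0],10],[[0.25,-0.1,4.5],[0,0,0],10],[[0.25,-0.1,4.85],[0,0,0],10],[[0.25,-0.1,4.95],[0,0,0],10],[[0.25,-0.1,4.95],[0,0,0],10]]}}

```text
time: 24.42
tool_pos: [0.554, 0.2831, 0.0357]
tool_rot: [-0.0, 0.73, 0.684, 0.0]
contact_force: [-2.2, -0.8, 3.8]
gripper_width: 0.359
grasp_force: 60.0
```

```bash
python3 - <<'E'
from h import *
from plant import *
go(.5528,.284,.034,-4)
p,d=grab_frame("wrist");cv2.imwrite("pics/w9.png",p[...,::-1])
E
```

```text
t 24.43 pos [0.554  0.2831 0.0357] w 0.359 shift [ 0.03 -0.05  0.07] turn [ 0.   -0.    0.03]
```

View pics/w9.png

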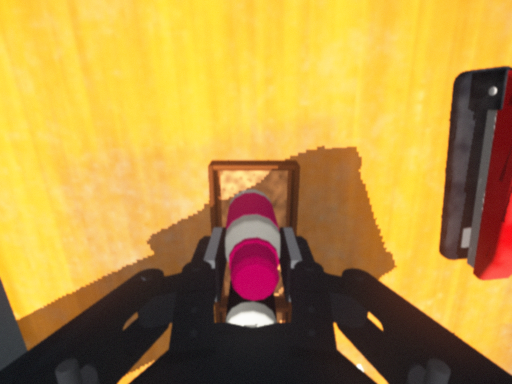

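The magenta bottle is inside the leftmost compartment (bottle at about (252,215), rim from 210 to 298) and on the floor. I'll release, go up and back away.

Call:
{"fn": "jog_arm", "kwargs": {"targets": [[[0,0,0],[0,0,0],65],[[0,0,0],[0,0,0],65],[[0,0,0],[0,0,0],65],[[0,0,-1],[0,0,0],65],[[0,0,-3],[0,0,0],65],[[0,0,-5],[0,0,0],65],[[0,0,-7],[0,0,0],65],[[0,0,-7],[0,0,0],65]]}}

```text
time: 25.48
tool_pos: [0.5568, 0.2847, 0.2165]
tool_rot: [0.002, 0.73, 0.684, 0.005]
contact_force: [0.6, 0.1, 0.1]
gripper_width: 0.648
grasp_force: 0.0
```

Call:
{"fn": "jog_arm", "kwargs": {"targets": [[[2,0,0],[0,0,0],65],[[4.5,0,0],[0,0,0],65],[[7,0,0],[0,0,0],65],[[8,0,0],[0,0,0],65],[[8,0,0],[0,0,0],65]]}}

```text
time: 26.1
tool_pos: [0.5656, 0.4844, 0.2073]
tool_rot: [-0.0, 0.729, 0.685, -0.001]
contact_force: [0.2, -0.6, -0.8]
gripper_width: 0.65
grasp_force: 0.0
```

```bash
python3 - <<'E'
from h import *
from plant import *
s=state();print(s["tool_pos"],s["contact_force"])
a,_=grab_frame("top");b,_=grab_frame("scene")
A=cv2.resize(a[95:255,90:410],(640,320),interpolation=cv2.INTER_CUBIC);B=cv2.resize(b[140:280,170:380],(420,280),interpolation=cv2.INTER_CUBIC)
o=np.zeros((600,640,3),np.uint8);o[:320]=A;o[320:,:420]=B;cv2.imwrite("pics/fin.png",o[...,::-1])
E
```

```text
[0.56559851 0.48438972 0.20727202] [ 0.16245537 -0.6125705  -0.81508316]
```

View pics/fin.png

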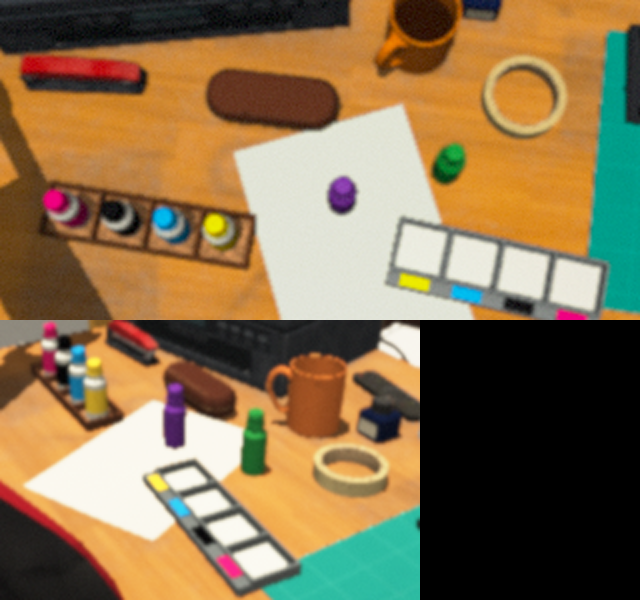

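All four bottles stand upright in the wooden rack, in the order magenta (65,205), black (118,217), cyan (170,224) and yellow (217,230). The spectacle case and the tape have not moved, and the gripper is clear.

```bash
python3 -c "
from plant import *
print(job_done())"
```

```text
the job is handed in; nothing more can be done
None
```

The job is handed in at about 26 s: all four bottles stand upright and released in the wooden rack in reverse order (magenta, black, cyan, yellow from the left), and the spectacle case and tape were not moved.

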